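# Shut the pourer caps in one sweep and bar the bottle caddy

### The job

The bar cart is about to be wheeled away: with the bar still in its rest, sweep the caddy's four open flip caps shut with a fingertip in one unbroken drag along the row, not lifting off until all are shut. Then fetch the brass retaining bar from its walnut rest, thread it point first through both end eyes of the caddy, above the shut caps, push it fully home until its flange meets the eye, and let go. The caps must stay shut, and the decanters, the shaker and the black dish must be left where they stand.

Things in the scene. Friction and masses are not known exactly. Their poses are not given: they have to be found in the camera images.
- caddy: Fixed bottle caddy: walnut base 64 x 290 x 18 mm (x, y, z), five places at 44 mm pitch; four amber bottles (40 mm wide) stand fast at y = +52, +8, -36, -80 mm, the place at y = +96 is empty. Brass end posts (16 x 9 mm) at y = +-123 carry an eye each; gallery rail at x = +-26, 70 mm up. Origin: centre of the underside; x across the row, y along it from right eye to left eye.
- eye_right (a point): Centre of the bore of the brass eye at the caddy's -y end, 160 mm above the cart surface. Bore 14 mm, axis along the caddy's y, ring 27 mm outside, 14 mm long (7 mm either side of this point).
- eye_left (a point): Centre of the bore of the same eye at the +y end, 246 mm from the other. The bar may enter at either end, point first; the right end has the room.
- bar_seat (a point): Point midway between the two eyes, at 160 mm height. The bar is home when its origin is here along the row; lying loose in the bores its axis is about 3 mm lower. Axes as the caddy's.
- cap1 (a joint): Angle of the brass flip cap on the bottle at y = +52 mm: 0 shut, 1.92 open, leaning 20 deg past upright towards +y. Disc 27 x 5 mm; hinge along x, 15 mm to +y of the bottle's axis, 144.5 mm above the cart. Open: edge 171 mm up; shut: top at 147 mm, lying from the hinge towards -y. A light over-centre spring (0.25 N at the edge) snaps it either way from about 1.1 rad: push it over to -y.
- cap2 (a joint): The same for the bottle at y = +8 mm.
- cap3 (a joint): The same for the bottle at y = -36 mm.
- cap4 (a joint): The same for the bottle at y = -80 mm.
- rest: Fixed walnut rest, 60 mm wide (y), 34 mm high, x = -180 to +100 mm. The bar lies sunk in its groove (10 mm wide, 22 mm at flange and handle), point to +x. Only the finger scoop across it, x = -34 to +34 mm, 4 mm above the cart, lets fingers in beside the bar; the handle cannot be taken there. Block tops are flat: the bar can be laid slantwise on them. Origin: under the scoop's centre.
- bar: Loose retaining bar, about 110 g. Origin on its axis, x towards the point: brass shaft 8 mm thick from x = -130 (flange's front face) to +134, tapered point (3 mm at the end) to +144; square flange 20 x 20 x 4 mm; round walnut handle 14 mm thick from -134 to -178. Balances at about x = -16. In the rest its axis is 24 mm above the cart and its origin at about x = +10 mm of the rest.
- bar_tip (a point): The end of the bar's point, on the axis.
- bar_handle (a point): Middle of the bar's handle, on the axis.
- decanter_a: Square glass decanter with stopper, 78 x 78 x 214 mm, bystander. Origin: centre of the underside.
- decanter_b: Round glass decanter with ball stopper, 120 mm wide, 217 mm high, bystander. Origin: centre of the underside.
- shaker: Stainless cocktail shaker, 86 mm wide, 212 mm high, bystander. Origin: centre of the underside.
- dish: Black ceramic ashtray-shaped dish, 126 mm wide, 32 mm high, bystander. Origin: centre of the underside.

How it is judged:
On the way:
1. all four caps are swept shut while the bar still lies in its rest (value of joint each of cap1, cap2, cap3, cap4 below 0.12 rad and distance of bar from where it was at the start of the episode below 0.02 m), for 0.2 s.
At the end, for the whole second after the job is handed in: All four caps shut (below 0.12 rad); the bar lies at rest through both eyes, in line with the row within 0.06 rad, its flange within 6 mm of the eye it entered by, and is let go (value of joint each of cap1, cap2, cap3, cap4 below 0.12 rad and y of bar in the frame of bar_seat between -0.006 and 0.006 m and x of bar in the frame of bar_seat between -0.008 and 0.008 m and z of bar in the frame of bar_seat between -0.01 and 0.01 m and angle between the x axis of bar and the y axis of caddy, either way round below 0.06 rad and linear speed of bar below 0.02 m/s); the robot touches nothing.
It fails at once if the finger is lifted clear of the row (grasp point more than 215 mm above the cart) while some caps are shut and others still open (value of joint any of cap1, cap2, cap3, cap4 below 0.3 rad and value of joint any of cap1, cap2, cap3, cap4 above 0.8 rad and height (world z) of the grasp point above 0.215 m).
It fails at once if the decanter is shoved more than 30 mm or tipped (distance of decanter_a from where it was at the start of the episode above 0.03 m or angle between decanter_a's own z axis and vertical above 0.25 rad).
It fails at once if the decanter is shoved more than 30 mm or tipped (distance of decanter_b from where it was at the start of the episode above 0.03 m or angle between decanter_b's own z axis and vertical above 0.25 rad).
It fails at once if the shaker is shoved more than 30 mm or tipped (distance of shaker from where it was at the start of the episode above 0.03 m or angle between shaker's own z axis and vertical above 0.25 rad).
It fails at once if the dish is shoved more than 30 mm or tipped (distance of dish from where it was at the start of the episode above 0.03 m or angle between dish's own z axis and vertical above 0.25 rad).
It also fails if it takes over 72 s, if anything falls off the work surface, if the arm or the gripper's body presses on something with over 40 N, if the wrist force passes 120 N, or if a joint passes its speed limit or range.

### The arm

A 7-joint arm with a two-finger parallel gripper is mounted at the origin on the work surface. World frame = base frame: x ahead of the robot, y to its left, z up, the work surface at z = 0. Lengths are in m, angles in rad, forces in N, time in s.
With the tool pointing down it reaches from about 0.4 to 0.9 m from the base axis. Payload 5.5 kg.
Tool frame: the origin (TCP) lies midway between the tips of the shut fingers; the grasp point (between the pads) lies 19 mm behind it (manip.grip_depth is the distance from the TCP to the grasp point, in m); z points along the fingers, y is the line along which they close (so a half turn about z gives the same grasp; the last joint's range is limited). The gripper opens to 92 mm and grips with 3 to 60 N. Pads are 19 mm wide; open, the fingers measure 130 mm over their backs; the gripper's body (75 mm by 190 mm) begins 47 mm behind the grasp point.
Start: joints at [1.486, 0.501, -0.427, 1.55, 0.221, 1.138, -0.21], TCP at [0.222, -0.611, 0.227] pointing down, gripper open.
Joint ranges: [-2.88, 2.88], [-0.31, 2.03], [-1.54, 1.56], [0.2, 2.42], [-1.41, 4.55], [0.19, 2.02], [-2.57, 2.57]. Speed limits (rad/s): [2.57, 2.57, 3.14, 3.14, 3.14, 3.14, 3.14].

### API

Orientations are given as a unit quaternion [x, y, z, w].
In Python, from bench import manip, effector, viewer gives the robot as it stands. Calls block until the motion is done:
- manip.move_pose(position, orientation): joint-space move of the TCP to a pose.
- manip.servo_line(position, ori=None, vel=0.15): straight line of the TCP; ori=None keeps the orientation; vel is the mean speed in m/s.
- manip.movej(angles): joint-space move.
- effector.open_jaws() and effector.close(f_grip=None): open the fingers fully, or close them until they stop; f_grip is the grip in N (None keeps the last).
- manip.sleep(seconds).
- manip.solve_ik(position, orientation): joint angles nearest the present ones, or None.
- viewer.get_image(name): name is "scene" or "top" or "wrist"; returns the picture (384x512x3 uint8, red, green, blue); there is no depth.
- viewer.get_calibration(name): a dict with "vfov" (degrees; the focal length in pixels is half the picture's height over the tangent of half this angle, whatever the lens; pixels are square), "cx", "cy" (the principal point, pixels), "eye" and "attitude" of the camera in the world. Camera axes: x right, y down, z forward; pixel columns grow to the right and rows downward; lengths in m; the calibration is good to about 2 mm. A picture is of the moment at which its call begins: read the wrist's pose just before it. get_calibration takes no time and is no camera call; for the wrist camera it gives the pose at the moment of the call.
A pose or a line that the arm cannot do raises manip.PlanningError and nothing moves.
- manip.hand_in(): hands the job in; it is judged then, once.
Readings, each from a call of its own:
- manip.current_clock(): time.
- manip.current_q(): joint angles.
- manip.current_joint_velocities(): joint speeds.
- manip.current_tau(): joint torques, N m.
- manip.current_tool_pos(): TCP position.
- manip.current_tcp_rot(): TCP orientation.
- manip.current_force(): force on the tool from outside, world axes, zero at the start.
- manip.current_wrist_torque(): the same for the moment, N m.
- manip.current_finger_gap(): finger opening in m.
- manip.current_gripper_force(): force on a finger pad.
Only numpy, scipy, OpenCV 4.12 (cv2) and the standard library are available. Lean on these libraries where they do the work, as an engineer would, in place of code of your own. Each camera call takes 0.05 s, during which the arm holds its last target. There are 200 camera calls.

## Working session

There is one attempt and no reset: what is moved stays moved. The work goes in short steps, each a Python script; the robot and the scene stay as the last script left them, time stands still between calls to the robot, and variables do not carry over. Pictures are saved under pics/ and viewed, at most 13 in all, crops included, and the job is handed in when it is done.

```bash
mkdir -p pics; ls
python3 - <<'E'
from bench import manip, effector, viewer
import cv2
for n in ["scene","top"]:
    im=viewer.get_image(n); cv2.imwrite(f"pics/{n}0.png",im[:,:,::-1]); print(n,viewer.get_calibration(n))
im=viewer.get_image("wrist"); cv2.imwrite("pics/wrist0.png",im[:,:,::-1]);print(viewer.get_calibration("wrist"))
print(manip.current_clock(),manip.current_tcp_rot(),manip.grip_depth,manip.current_force())
E
```

```text
pics
scene {'vfov': 50.378479442280415, 'cx': 254.70979024168236, 'cy': 192.8494988139062, 'eye': array([1.39259641, 0.12328371, 0.90050637]), 'attitude': array([ 0.58826689,  0.6962103 , -0.31002081, -0.27040781])}
top {'vfov': 45.15045567302452, 'cx': 258.35404318163745, 'cy': 192.7494084757291, 'eye': array([0.4512864 , 0.0037416 , 1.38259234]), 'attitude': array([-0.70602316,  0.7073557 , -0.03022486,  0.01629943])}
{'vfov': 63.02813458638562, 'cx': 250.63428054957197, 'cy': 192.0893856033957, 'eye': array([ 0.2872243 , -0.58755939,  0.3823334 ]), 'attitude': array([ 0.81177756, -0.5692135 , -0.07588552,  0.10608755])}
0.15 [ 9.84911946e-01  1.73054487e-01 -7.22983236e-05 -7.73295417e-04] 0.0188 [ 0.23451835 -0.2249468  -0.07316568]
```

View pics/scene0.png

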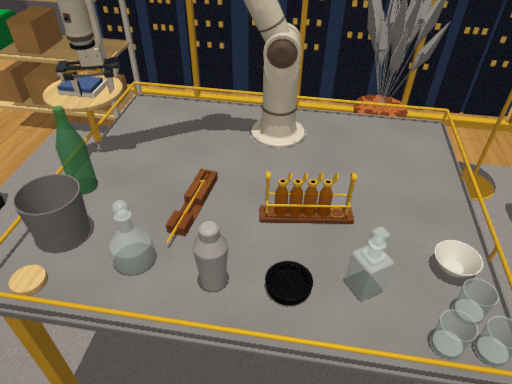

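View pics/top0.png

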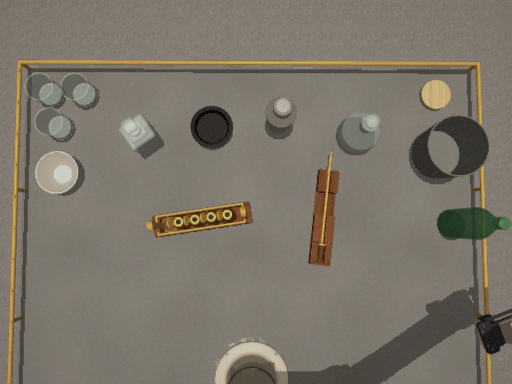

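```bash
cat > h.py <<'E'
import numpy as np, cv2
from bench import manip, effector, viewer
from scipy.spatial.transform import Rotation as R
def ray(c,u,v):
    f=192/np.tan(np.radians(c['vfov']/2))
    d=R.from_quat(c['attitude']).apply([(u-c['cx'])/f,(v-c['cy'])/f,1.0])
    return np.array(c['eye']),d/np.linalg.norm(d)
def onz(c,uv,z):
    o,d=ray(c,*uv); return o+d*(z-o[2])/d[2]
def tri(obs):  # [(calib,(u,v)),...] -> point, ray misses
    A=np.zeros((3,3));b=np.zeros(3);L=[]
    for c,uv in obs:
        o,d=ray(c,*uv);P=np.eye(3)-np.outer(d,d);A+=P;b+=P@o;L.append((P,o))
    x=np.linalg.solve(A,b); return x,[round(float(np.linalg.norm(P@(x-o)))*1000,1) for P,o in L]
def proj(c,p):
    f=192/np.tan(np.radians(c['vfov']/2))
    q=R.from_quat(c['attitude']).inv().apply(np.asarray(p)-c['eye']); return q[:2]/q[2]*f+[c['cx'],c['cy']]
def down(a):  # tool pointing down, tool x axis at world angle a
    return (R.from_euler('z',a)*R.from_euler('x',np.pi)).as_quat()
def snap(n,name):
    c=viewer.get_calibration(n);im=viewer.get_image(n);cv2.imwrite(f'pics/{name}.png',im[:,:,::-1]);np.save(f'pics/{name}.npy',c,allow_pickle=True);return im,c
def load(name): return cv2.imread(f'pics/{name}.png'),np.load(f'pics/{name}.npy',allow_pickle=True).item()
E
python3 - <<'E'
from h import *
c=viewer.get_calibration('top')
np.save('pics/top0.npy',c);np.save('pics/scene0.npy',viewer.get_calibration('scene'))
a=cv2.imread('pics/top0.png');s=cv2.imread('pics/scene0.png')
A=cv2.resize(a[190:250,135:265],None,fx=3,fy=3,interpolation=2); B=cv2.resize(a[145:275,300:350],None,fx=3,fy=3,interpolation=2)
C=cv2.resize(s[165:230,250:365],None,fx=3,fy=3,interpolation=2)
o=np.zeros((400,560,3),np.uint8);o[:180,:390]=A;o[:390,400:550]=B;o[190:385,:345]=C
cv2.imwrite('pics/crop0.png',o)
for uv,z in [((155,223),.16),((243,212),.16),((202,219),.16),((320,262),.03),((328,172),.03),((330,153),.024),((321,258),.024)]: print(uv,onz(c,uv,z).round(3))
# tool->cam
w=manip.current_tool_pos();r=R.from_quat(manip.current_tcp_rot());k=viewer.get_calibration('wrist')
print(r.inv().apply(k['eye']-w).round(4), (r.inv()*R.from_quat(k['attitude'])).as_matrix().round(3), r.as_matrix().round(2))
E
```

```text
(155, 223) [0.452 0.252 0.16 ]
(243, 212) [0.481 0.02  0.16 ]
(202, 219) [0.463 0.128 0.16 ]
(320, 262) [ 0.338 -0.202  0.03 ]
(328, 172) [ 0.602 -0.229  0.03 ]
(330, 153) [ 0.659 -0.237  0.024]
(321, 258) [ 0.349 -0.206  0.024]
[ 0.0698  0.0006 -0.1564] [[-0.    -0.966 -0.259]
 [ 1.    -0.    -0.001]
 [ 0.001 -0.259  0.966]] [[ 0.94  0.34 -0.  ]
 [ 0.34 -0.94  0.  ]
 [ 0.   -0.   -1.  ]]
```

View pics/crop0.png

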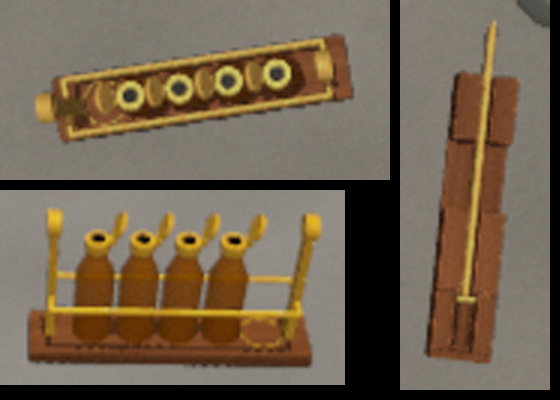

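Run:
```python
from h import *
def t(p,a,l):
    q=manip.solve_ik(p,down(np.radians(a))); print(l,a,None if q is None else np.round(q,2))
for a in (-96,-6,84,174): t([.47,-.21,.30],a,'rest look')
for a in (7,97,-83,-173): t([.47,.13,.33],a,'caddy look')
for a in (97,-83): t([.47,.13,.152],a,'sweep')
for a in (-6,174,15,160): t([.46,-.21,.02],a,'scoop grasp'); t([.46,-.21,.035],a,'lay')
for a in (-6,174): t([.60,-.23,.03],a,'handle far')
for a in (97,-83): t([.52,-.30,.148],a,'ins start');t([.485,-.01,.148],a,'ins end')
```

```text
rest look -96 [-0.63  0.32  1.23  1.84 -0.33  1.21 -2.55]
rest look -6 [ 0.95  0.21 -0.67  1.79  0.14  1.19 -1.44]
rest look 84 [ 1.16  0.26 -0.93  1.79  0.23  1.2   0.06]
rest look 174 [ 1.32  0.35 -1.16  1.78  0.34  1.24  1.53]
caddy look 7 [ 0.07  0.1  -0.43  1.81  0.05  1.23 -1.82]
caddy look 97 [ 0.64  0.2  -1.09  1.8   0.19  1.25 -0.37]
caddy look -83 None
caddy look -173 [ 0.78  0.28 -1.29  1.8   0.28  1.28  1.11]
sweep 97 [ 0.63  0.58 -1.22  2.    0.65  1.02 -0.78]
sweep -83 [ 0.67  0.65 -1.3   2.    0.73  1.07  2.3 ]
scoop grasp -6 [ 0.75  0.58 -0.46  2.04  0.43  0.62 -1.67]
lay -6 [ 0.77  0.55 -0.48  2.04  0.41  0.65 -1.66]
scoop grasp 174 [ 1.05  0.71 -0.85  2.03  0.79  0.76  1.17]
lay 174 [ 1.07  0.69 -0.88  2.03  0.76  0.79  1.2 ]
scoop grasp 15 [ 0.8   0.59 -0.53  2.04  0.49  0.63 -1.36]
lay 15 [ 0.82  0.57 -0.55  2.04  0.47  0.66 -1.34]
scoop grasp 160 [ 1.04  0.7  -0.84  2.03  0.78  0.76  0.94]
lay 160 [ 1.06  0.68 -0.86  2.03  0.75  0.78  0.96]
handle far -6 [ 0.63  0.73 -0.42  1.69  0.39  0.8  -1.65]
handle far 174 [ 0.94  0.91 -0.91  1.68  0.84  0.99  1.19]
ins start 97 [ 1.05  0.59 -0.78  1.74  0.48  1.01  0.21]
ins end 97 [ 0.84  0.5  -1.08  2.01  0.55  0.95 -0.4 ]
ins start -83 [-0.29  0.76  1.13  1.79 -0.77  1.11 -1.91]
ins end -83 [-0.87  0.46  1.04  2.06 -0.51  0.9  -2.57]
```

Run:
```python
from h import *
a=np.radians(84)
manip.move_pose([.47,-.21,.30],down(a)); snap('wrist','r1')
manip.servo_line([.47,-.12,.30],vel=.2); snap('wrist','r2')
print(manip.current_clock())
a=np.radians(97)
manip.move_pose([.475,.07,.33],down(a)); snap('wrist','c1')
manip.servo_line([.462,.18,.33],vel=.2); snap('wrist','c2')
print(manip.current_clock())
o=[cv2.resize(cv2.imread(f'pics/{n}.png'),(400,300),interpolation=cv2.INTER_AREA) for n in ('r1','r2','c1','c2')]
cv2.imwrite('pics/four.png',np.vstack([np.hstack(o[:2]),np.hstack(o[2:])]))
```

```text
2.5917
4.1833
```

View pics/four.png

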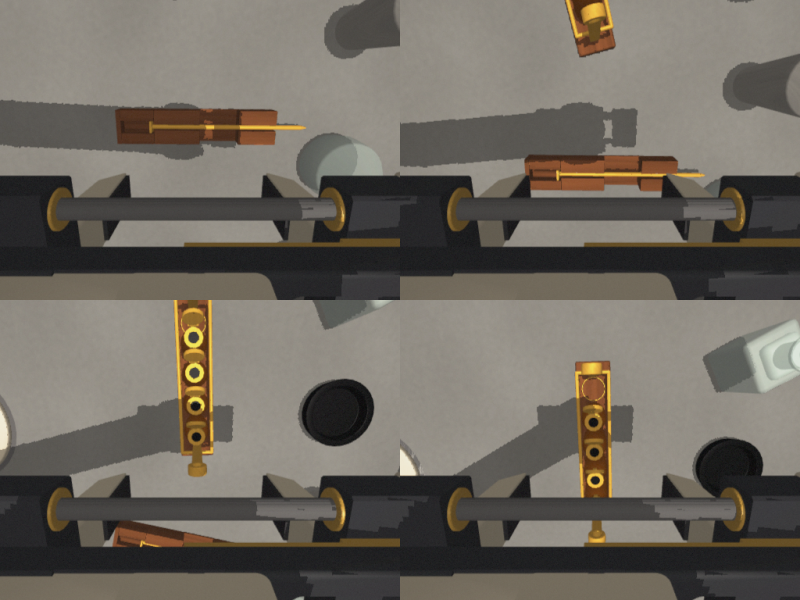

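Run:
```python
from h import *
manip.move_pose([.482,.02,.36],down(np.radians(97))); snap('wrist','c3')
print(manip.current_clock())
def brass(im):
    h=cv2.cvtColor(im,cv2.COLOR_BGR2HSV); return cv2.inRange(h,(17,120,60),(32,255,255))
ends={}
for n in ('r1','r2'):
    im,c=load(n); m=brass(im); m[240:]=0
    if n=='r2': m[:150]=0
    k,lab,st,_=cv2.connectedComponentsWithStats(m)
    i=1+np.argmax(st[1:,4]); p=np.argwhere(lab==i)[:,::-1].astype(float)
    vx,vy,x0,y0=cv2.fitLine(p.astype(np.float32),cv2.DIST_HUBER,0,.01,.01).ravel()
    s=(p-[x0,y0])@[vx,vy]; d=abs((p-[x0,y0])@[-vy,vx])
    col=[(x,(p[:,0]==x).sum()) for x in np.unique(p[:,0])]
    print(n,st[i],'widths',[int(w) for _,w in col][:14],col[0][0])
    ends[n]=(c,np.array([x0,y0]),np.array([vx,vy]),s.max())
    ends[n+'t']=np.array([x0,y0])+np.array([vx,vy])*(s.max()+.5)
    f=[x for x,w in col[:14] if w>=max(w for _,w in col[:14])-2]; fx=np.mean(f)
    ends[n+'f']=np.array([x0,y0])+np.array([vx,vy])*(fx-x0)/vx
for e in 'tf':
    print(e,tri([(ends[n][0],ends[n+e]) for n in('r1','r2')]),[ends[n+e] for n in('r1','r2')], [onz(ends[n][0],ends[n+e],.024).round(4) for n in ('r1','r2')])
def cr(n,x0,y0,w=60,h=60,k=4): return cv2.resize(load(n)[0][y0:y0+h,x0:x0+w],None,fx=k,fy=k,interpolation=cv2.INTER_CUBIC)
C3=cv2.resize(load('c3')[0][0:250,200:320],None,fx=2.4,fy=2.4,interpolation=cv2.INTER_CUBIC)
o=np.zeros((600,800,3),np.uint8)
o[:240,:240]=cr('c1',222,185);o[:240,250:490]=cr('c2',217,65); o[:C3.shape[0],500:500+C3.shape[1]]=C3
o[250:590,:480]=cv2.resize(load('r2')[0][195:245,155:365],(480,340))[:340]
cv2.imwrite('pics/z1.png',o)
```

```text
4.9333
r1 [ 191  155  200   16 1193] widths [16, 16, 16, 14, 14, 7, 6, 6, 6, 5, 6, 6, 6, 6] 191.0
r2 [200 217 141  14 748] widths [13, 14, 14, 13, 10, 6, 4, 4, 4, 4, 4, 4, 4, 5] 200.0
t (array([ 0.57074776, -0.18373647,  0.18477058]), [26.9, 26.9]) [array([390.50583254, 163.03294096]), array([340.50066205, 223.0063225 ])] [array([ 0.6631, -0.2373,  0.024 ]), array([ 0.5918, -0.2285,  0.024 ])]
f (array([ 0.39011029, -0.20531718,  0.02802756]), [0.4, 0.4]) [array([193.        , 161.84379336]), array([201.5       , 222.91342008])] [array([ 0.3897, -0.2059,  0.024 ]), array([ 0.3888, -0.2068,  0.024 ])]
```

View pics/z1.png

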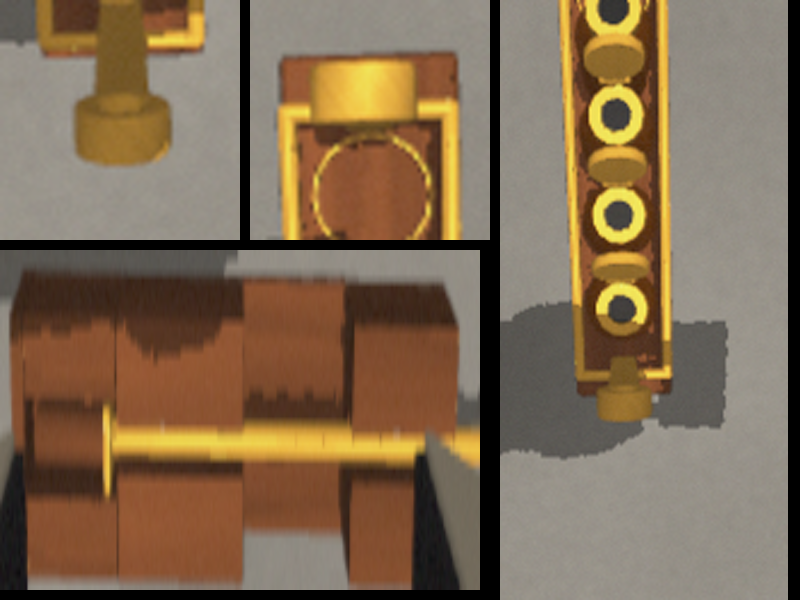

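Run:
```python
from h import *
C={n:load(n)[1] for n in('c1','c2','c3')}; C['top']=np.load('pics/top0.npy',allow_pickle=True).item();C['scene']=np.load('pics/scene0.npy',allow_pickle=True).item()
Rr=[('c1',(252.75,217)),('c3',(200+124.5/2.4,404/2.4)),('top',(243,212.3)),('scene',(268,175.7))]
Ll=[('c2',(307.75,87.6)),('top',(150,225.7)),('scene',(354.3,176.7))]
for S in (Rr,Ll):
    print([ (n,onz(C[n],p,.16).round(4)) for n,p in S]); print(tri([(C[n],p) for n,p in S]))
```

```text
[('c1', array([0.4835, 0.022 , 0.16  ])), ('c3', array([0.4835, 0.0213, 0.16  ])), ('top', array([0.4801, 0.0203, 0.16  ])), ('scene', array([0.4824, 0.0218, 0.16  ]))]
(array([0.48231716, 0.02128455, 0.1595981 ]), [1.3, 1.2, 2.4, 0.6])
[('c2', array([0.5083, 0.2732, 0.16  ])), ('top', array([0.4454, 0.2647, 0.16  ])), ('scene', array([0.4431, 0.2676, 0.16  ]))]
(array([0.4753585 , 0.26360402, 0.19134076]), [28.2, 30.3, 5.1])
```

Run:
```python
from h import *
C={n:load(n)[1] for n in('c1','c2','c3')}; C['top']=np.load('pics/top0.npy',allow_pickle=True).item();C['scene']=np.load('pics/scene0.npy',allow_pickle=True).item()
Ll=[('c2',(245.25,87.6)),('top',(150,225.7)),('scene',(354.3,176.7))]
print(onz(C['c2'],Ll[0][1],.16),tri([(C[n],p) for n,p in Ll]))
```

```text
[0.4468934  0.26580818 0.16      ] (array([0.44615122, 0.26574096, 0.16200412]), [0.8, 1.6, 1.5])
```

```bash
cat >> h.py <<'E'
ER=np.array([.4833,.0215]);EL=np.array([.4467,.2658]);MID=(ER+EL)/2;U=(EL-ER)/np.linalg.norm(EL-ER);ROW=np.arctan2(U[1],U[0])
def row(y,z): return [*(MID+y*U),z]
BD=np.array([.2734,-.0314]);BD/=np.linalg.norm(BD);BO=np.array([.3897,-.206])+.132*BD;BA=np.arctan2(BD[1],BD[0]);RO=BO-.010*BD
E
python3 - <<'E'
from h import *
print(ROW,BA,BO)
effector.close(f_grip=30)
manip.move_pose(row(.097,.21),down(ROW))
manip.servo_line(row(.097,.152),vel=.1)
print(manip.current_clock(),manip.current_tool_pos(),row(.097,.152),manip.current_force())
manip.servo_line(row(-.092,.152),vel=.1)
print(manip.current_clock(),manip.current_force())
im,c=snap('scene','s1')
cv2.imwrite('pics/s1c.png',cv2.resize(im[140:230,240:370,::-1],None,fx=4,fy=4,interpolation=2))
E
```

```text
1.7195061230792281 -0.11434901820569408 [ 0.52083794 -0.2210612 ]
8.15 [0.45080258 0.23989624 0.15223616] [np.float64(0.450628257644031), np.float64(0.23957941687331186), 0.152] [-0.69815153  0.26297392  0.22550867]
10.1917 [ 0.70485108  0.21296607 -0.50798255]
```

View pics/s1c.png

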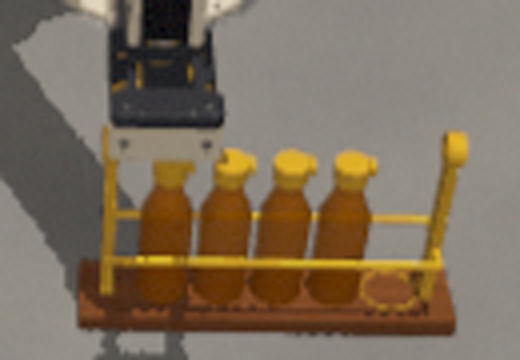

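Run:
```python
from h import *
manip.servo_line(row(-.092,.26),vel=.25)
C={n:np.load(f'pics/{n}0.npy',allow_pickle=True).item() for n in('top','scene')}
print('decb mid',tri([(C['top'],(356,134)),(C['scene'],(132,250))]),'shaker',tri([(C['top'],(281,115)),(C['scene'],(211,262))]))
print('dec b base',onz(C['top'],(352,136),.05),'shaker',onz(C['top'],(281,118),.05))
r2=load('r2')[1]
for u in (155+243/2.286,155+350/2.286): print('scoop edge rest x',(onz(r2,(u,195+150*50/340/1.0),.034)[:2]-RO)@BD)
r=BD; n=np.array([-BD[1],BD[0]])
for v in (195+60*50/340,195+330*50/340): print(v,(onz(r2,(210,v),.034)[:2]-RO)@n)
im=cv2.imread('pics/top0.png'); cv2.imwrite('pics/z2.png',cv2.resize(im[85:180,255:400],None,fx=4,fy=4,interpolation=2))
```

```text
decb mid (array([ 0.71545535, -0.31639893,  0.0338295 ]), [3.5, 3.5]) shaker (array([ 0.75860468, -0.08508892,  0.08422147]), [2.1, 2.1])
dec b base [ 0.70526596 -0.2972807   0.05      ] shaker [ 0.7582371 -0.089471   0.05     ]
scoop edge rest x -0.0355066012008089
scoop edge rest x 0.03128838338978863
203.8235294117647 0.03165752413315227
243.52941176470588 -0.029025202449377722
```

View pics/z2.png

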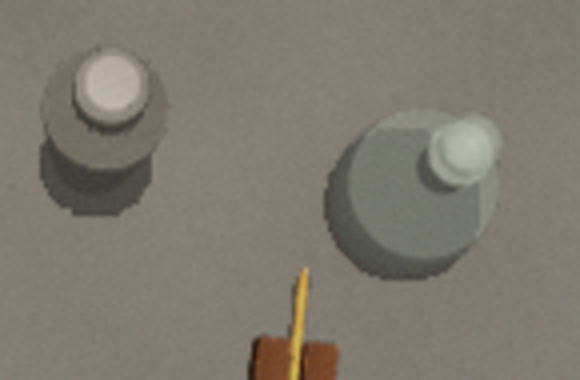

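```bash
cat >> h.py <<'E'
RO=RO-.002*BD; PK=BO-.016*BD; PH=BA+np.pi+np.radians(28); HD=-np.array([np.cos(PH),np.sin(PH)])
E
python3 - <<'E'
from h import *
effector.open_jaws()
manip.move_pose([*PK,.10],down(BA))
manip.servo_line([*PK,.010],vel=.12)
print(manip.current_clock(),manip.current_tool_pos(),PK,manip.current_force())
effector.close(f_grip=40)
print(manip.current_finger_gap(),manip.current_gripper_force(),manip.current_force())
manip.servo_line([*PK,.28],vel=.2)
print(manip.current_clock(),manip.current_finger_gap(),manip.current_force())
for s in (0,.005): print(manip.solve_ik([*RO,.10],down(PH)))
snap('scene','s2');snap('top','t2')
E
```

```text
14.3917 [ 0.50563652 -0.21922006  0.01058925] [ 0.50494244 -0.2192356 ] [ 0.0645725  -0.32436138 -0.25870304]
0.006692198442874664 39.99989926815033 [ 0.15532891 -0.83508869  0.62839865]
17.175 0.006820436899433646 [ 0.27381561 -0.47362934 -0.8210344 ]
[ 1.25342908  0.91967955 -1.3046643   1.87857457  0.98043574  1.1777883
  1.53121867]
[ 1.25342908  0.91967955 -1.3046643   1.87857457  0.98043574  1.1777883
  1.53121867]
```

Run:
```python
from h import *
manip.move_pose([*RO,.28],down(PH))
manip.servo_line([*RO,.032],vel=.2)
manip.sleep(.15); f0=manip.current_force()[2]
for z in np.arange(.029,.0215,-.0015):
    manip.servo_line([*RO,z],vel=.03); f=manip.current_force()[2]; print(round(z,4),round(f-f0,2))
    if f-f0>1.2: break
effector.open_jaws(); manip.sleep(.2)
manip.servo_line([*RO,.12],vel=.25)
im,c=snap('top','t3');im2,_=snap('scene','s3')
print(manip.current_clock())
cv2.imwrite('pics/z3.png',np.hstack([cv2.resize(im[130:270,270:380,::-1],None,fx=3.5,fy=3.5,interpolation=2),cv2.resize(im2[150:290,150:260,::-1],None,fx=3.5,fy=3.5,interpolation=2)]))
```

```text
0.029 -0.85
0.0275 -0.45
0.026 -0.23
0.0245 -0.98
0.023 8.08
25.0917
```

View pics/z3.png

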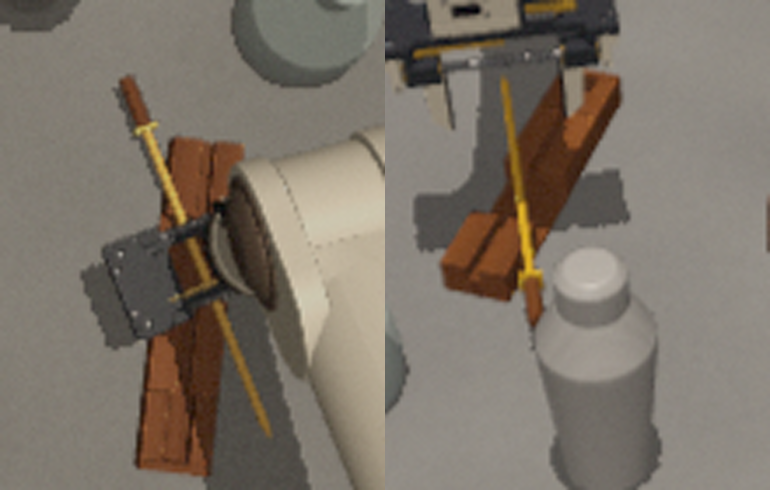

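Run:
```python
from h import *
T=load('t3')[1];S=load('s3')[1]
for n,p in (('hend',(305.7,152.9)),('fl',(312,166.6)),('tip',(346.6,254.3))): print(n,onz(T,p,.038))
print('tri flange',tri([(T,(312,166.6)),(S,(191.7,228.6))]))
a,b=onz(T,(312,166.6),.038)[:2],onz(T,(346.6,254.3),.038)[:2]
print('angle',np.degrees(np.arctan2(*(b-a)[::-1])),np.degrees(PH)-360,'len',np.linalg.norm(b-a))
for s,n in ((.162,'hend'),(.116,'fl'),(.140,'hmid'),(-.16,'tip')): print('exp',n,RO+s*HD)
print(manip.solve_ik([*(RO+.14*HD),.028],down(PH)))
```

```text
hend [ 0.65716859 -0.16244187  0.038     ]
fl [ 0.61663475 -0.18060385  0.038     ]
tip [ 0.36044876 -0.27871578  0.038     ]
tri flange (array([ 0.61595561, -0.1790632 ,  0.04163157]), [1.1, 1.1])
angle -159.0445839631969 -158.55171613465086 len 0.2743304774151664
exp hend [ 0.65969749 -0.16045487]
exp fl [ 0.61688308 -0.17727529]
exp hmid [ 0.63922103 -0.16849942]
exp tip [ 0.35999663 -0.2781978 ]
[ 0.83003246  0.95026268 -0.94125959  1.62937522  0.87210246  1.03302212
  1.55392444]
```

Run:
```python
from h import *
H=RO+.139*HD; Q=down(PH-np.radians(.25))
manip.move_pose([*H,.12],Q)
manip.servo_line([*H,.022],vel=.15)
print(manip.current_clock(),manip.current_tool_pos(),manip.current_force())
effector.close(f_grip=60)
print(manip.current_finger_gap(),manip.current_force())
manip.servo_line([*H,.30],vel=.2)
P=row(-.445,.20)
try: manip.move_pose(P,down(ROW))
except manip.PlanningError as e: print(e)
print(manip.current_clock(),manip.current_tool_pos(),P,manip.current_force(),manip.current_wrist_torque())
ims=[snap(n,n+'4')[0] for n in('top','scene','wrist')]
o=np.hstack([cv2.resize(ims[0][180:330,230:360,::-1],(400,462)),cv2.resize(ims[1][90:240,180:310,::-1],(400,462))])
cv2.imwrite('pics/z4.png',o)
```

```text
26.5083 [ 0.63888377 -0.16884188  0.02281583] [ 0.31158187  0.80147564 -0.39958624]
0.012653886120703506 [ 0.41306757  0.40702961 -0.82904951]
30.55 [ 0.53138268 -0.29569139  0.19998849] [np.float64(0.5309322200866616), np.float64(-0.29643856194457496), 0.2] [ 0.84528814  1.34867915 -0.43395558] [-0.09786873 -0.08348423 -0.02549949]
```

View pics/z4.png

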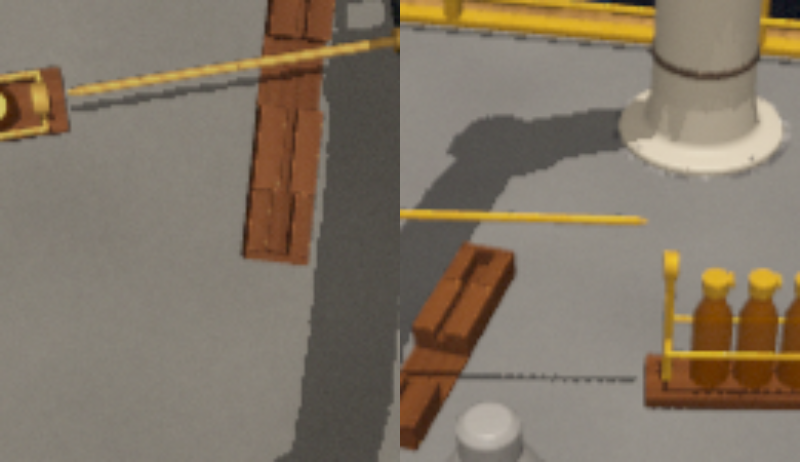

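```bash
cat >> h.py <<'E'
def brassline(im,x0,y0,x1,y1,right):
    """fit line to brass pixels within a box (BGR image); returns line centre, dir, tip pixel"""
    h=cv2.cvtColor(im,cv2.COLOR_BGR2HSV); m=cv2.inRange(h,(15,90,90),(35,255,255)); k=np.zeros_like(m);k[y0:y1,x0:x1]=m[y0:y1,x0:x1]
    n,lab,st,_=cv2.connectedComponentsWithStats(k); p=np.argwhere(lab==1+np.argmax(st[1:,4]))[:,::-1].astype(np.float32)
    l=cv2.fitLine(p,cv2.DIST_HUBER,0,.01,.01).ravel(); d=l[:2]*np.sign(l[0])*(1 if right else -1); s=(p-l[2:])@d
    return l[2:],d,l[2:]+d*(s.max()+.5)
def bar3d(nt,ns,bt,bs):
    it,T=load(nt);is_,S=load(ns); a=brassline(it,*bt,False);b=brassline(is_,*bs,True)
    def plane(c,l):
        o,d1=ray(c,*l[0]);_,d2=ray(c,*(l[0]+20*l[1]));n=np.cross(d1,d2);return o,n/np.linalg.norm(n)
    o1,n1=plane(T,a);o2,n2=plane(S,b);d=np.cross(n1,n2);d/=np.linalg.norm(d);d*=np.sign(d[1])
    tip,e=tri([(T,a[2]),(S,b[2])])
    print('tip px',a[2],b[2],'tip',tip.round(4),e,'dir az err deg',np.degrees(np.arctan2(d[1],d[0])-ROW).round(2),'pitch deg',np.degrees(np.arcsin(d[2])).round(2))
    q=tip[:2]-MID; print('row y',(q@U).round(4),'lateral',(q@np.array([U[1],-U[0]])).round(4))
    return tip,d
E
python3 - <<'E'
from h import *
bar3d('top4','scene4',(250,185,362,220),(170,150,270,170))
E
```

```text
tip px [251.44058 209.66281] [259.52106 161.22942] tip [ 0.4856 -0.0026  0.2111] [0.8, 0.8] dir az err deg 0.31 pitch deg -0.91
row y -0.1477 lateral -0.0013
```

```bash
cat >> h.py <<'E'
LAT=np.array([U[1],-U[0]])
def insp(y,yaw,pitch,lat=0,dz=0,ax=.160,off=.016):
    """TCP pose with handle axis point at row coord y, lateral lat; yaw/pitch corrections in deg (about up / nose up)"""
    r=R.from_euler('z',np.radians(yaw))*R.from_rotvec(np.radians(pitch)*np.array([*LAT,0]))*R.from_quat(down(ROW))
    p=np.array([*(MID+y*U+lat*LAT),ax+dz])+r.apply([0,0,off]); return p,r.as_quat()
E
python3 - <<'E'
from h import *
p,q=insp(-.445,-.3,.9,0); print(R.from_quat(q).apply([1,0,0]))
manip.servo_line(p,q,vel=.08); manip.sleep(.2)
print(manip.current_tool_pos()-p,manip.current_clock())
snap('top','t5');snap('scene','s5')
bar3d('t5','s5',(250,185,362,225),(170,160,266,190))
E
```

```text
[-0.14296445  0.98960318  0.01570732]
[ 0.00038213 -0.00014683  0.00064318] 31.75
tip px [251.4136  209.46347] [258.49994 176.00894] tip [ 0.4878 -0.0035  0.1594] [1.5, 1.5] dir az err deg -0.08 pitch deg -0.42
row y -0.1489 lateral 0.0007
```

```bash
cat >> h.py <<'E'
def advance(ys,lim=5,vel=.06,**k):
    f0=manip.current_force()
    for y in ys:
        manip.servo_line(*insp(y,**k),vel=vel); f=manip.current_force()-f0
        print(round(y,3),'ax',round(f[:2]@U,2),'lat',round(f[:2]@LAT,2),'z',round(f[2],2))
        if np.linalg.norm(f)>lim: print('STOP');return False
    return True
E
python3 - <<'E'
from h import *
advance(np.arange(-.435,-.379,.01),yaw=-.25,pitch=1.1,dz=.0005)
im,_=snap('scene','s6');im2,_=snap('top','t6');print(manip.current_clock())
cv2.imwrite('pics/z6.png',np.hstack([cv2.resize(im[150:220,240:340,::-1],None,fx=4,fy=4,interpolation=2),cv2.resize(im2[185:255,180:280,::-1],None,fx=4,fy=4,interpolation=2)]))
E
```

```text
-0.435 ax -0.19 lat 1.1 z 0.12
-0.425 ax -0.64 lat -0.13 z 0.39
-0.415 ax -0.39 lat -0.16 z 0.01
-0.405 ax -0.2 lat 0.6 z -0.23
-0.395 ax -1.02 lat 0.99 z 1.05
-0.385 ax -0.52 lat 0.16 z 0.03
33.85
```

View pics/z6.png

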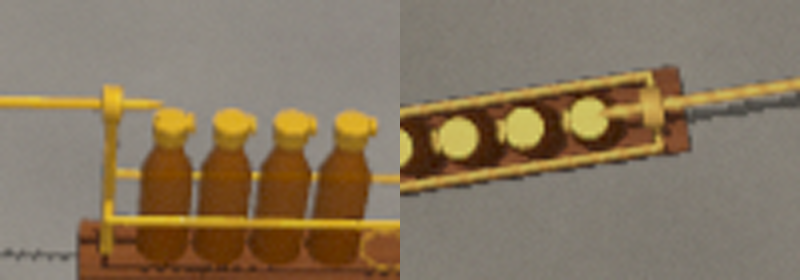

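Run:
```python
from h import *
k=dict(yaw=-.25,pitch=1.1,dz=.0005)
if advance(np.arange(-.36,-.199,.025),**k):
    snap('scene','s7');snap('top','t7')
    if advance(np.arange(-.19,-.163,.006),vel=.05,**k): pass
im,_=snap('scene','s8');print(manip.current_clock())
im2,_=snap('top','t8')
cv2.imwrite('pics/z8.png',np.hstack([cv2.resize(im[150:220,260:360,::-1],None,fx=4,fy=4,interpolation=2),cv2.resize(im2[185:255,145:245,::-1],None,fx=4,fy=4,interpolation=2)]))
```

```text
-0.36 ax 0.32 lat -0.9 z 0.12
-0.335 ax 0.46 lat 0.38 z 0.74
-0.31 ax -1.07 lat 1.2 z 1.06
-0.285 ax 0.34 lat -0.22 z 0.73
-0.26 ax -0.14 lat -0.08 z 0.84
-0.235 ax 0.66 lat 0.28 z 0.2
-0.21 ax -0.43 lat -0.98 z 0.31
-0.19 ax -0.42 lat -0.1 z -0.77
-0.184 ax 0.45 lat -0.02 z -0.19
-0.178 ax -0.79 lat 0.31 z 0.65
-0.172 ax 0.1 lat -0.52 z 0.11
-0.166 ax 0.12 lat 0.14 z 0.16
39.5833
```

View pics/z8.png

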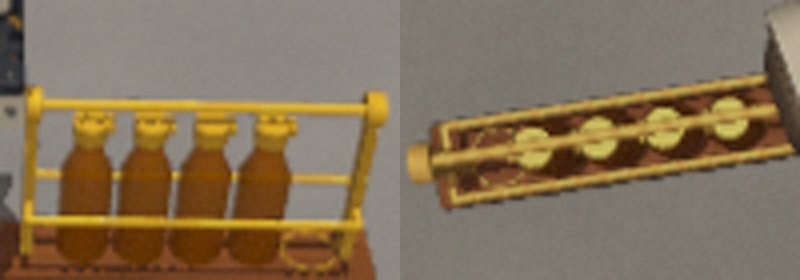

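Run:
```python
from h import *
k=dict(yaw=-.25,pitch=1.1,dz=.0005)
print(advance(np.arange(-.162,-.139,.002),vel=.03,lim=6,**k), manip.current_tool_pos())
print(manip.current_force(),manip.current_clock())
effector.open_jaws(); manip.sleep(.2)
p=manip.current_tool_pos(); manip.servo_line([p[0],p[1],p[2]+.14],vel=.2)
p=manip.current_tool_pos(); manip.move_pose([p[0]+.03,p[1]-.15,p[2]],down(ROW))
im,_=snap('scene','s9');im2,_=snap('top','t9');print(manip.current_clock())
cv2.imwrite('pics/z9.png',np.hstack([cv2.resize(im[150:220,230:370,::-1],None,fx=2.85,fy=2.85,interpolation=2),cv2.resize(im2[185:255,140:280,::-1],None,fx=2.85,fy=2.85,interpolation=2)]))
```

```text
-0.162 ax 1.33 lat -0.13 z 0.96
-0.16 ax 0.83 lat 0.28 z 0.08
-0.158 ax 0.49 lat 0.51 z 0.23
-0.156 ax 0.72 lat 0.71 z -0.57
-0.154 ax 0.0 lat 0.63 z 0.75
-0.152 ax -5.69 lat 0.78 z 0.58
-0.15 ax -8.79 lat 0.28 z 0.22
STOP
False [ 0.48771375 -0.0084278   0.14450962]
[ 1.12003122 -9.45153114 -1.05849969] 41.4167
44.5333
```

View pics/z9.png

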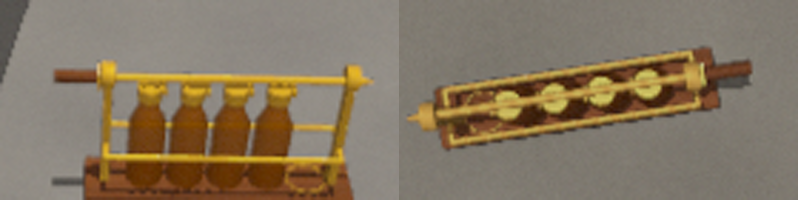

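The images show the bar through both eyes with its flange against the right eye, all four caps shut, and the gripper clear. I'm handing it in.

```bash
python3 -c "
from bench import manip
print(manip.hand_in())"
```

```text
the job is handed in; nothing more can be done
None
```

The job is handed in at about 44.5 s; the last pictures show all four caps shut and the bar threaded through both eyes and let go, and the push met firm resistance at the flange, but hand-in returned no verdict and I did not re-measure the bystanders.

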